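# Pack the pocket caddy on the hallway flap

## Robot

A 6-joint arm with a two-finger parallel gripper is mounted at the origin on the work surface. World frame = base frame: x ahead of the robot, y to its left, z up, the work surface at z = 0. Lengths are in mm, angles in rad, forces in N, time in s.
With the tool pointing down it reaches from about 350 to 1000 mm from the base axis. Payload 7.1 kg.
Tool frame: the origin (TCP) lies on the centre line of the jaws, within the pads' length; the fingertips stand 22 mm ahead of it and the grasp point (between the pads) lies 3 mm ahead of it; z points along the fingers, y is the line along which they close (so a half turn about z gives the same grasp; the last joint's range is limited). The gripper opens to 85 mm and grips with 20 to 120 N. Pads are 22 mm wide; open, the fingers measure 114 mm over their backs; the gripper's body (76 mm by 85 mm) begins 54 mm behind the grasp point. The pads swing forward as they close: fully open they stand 13 mm farther back than shut.
Start: joints at [1.14, 0.423, 1.63, -0, 1.089, -0.019], TCP at [250.13, 572.748, 253.319] pointing down, gripper open.
Joint ranges: [-3, 3], [-0.9, 2.11], [0.09, 2.58], [-1.31, 4.45], [0.11, 2.69], [-2.54, 2.54]. Speed limits (rad/s): [2.39, 2.39, 3.01, 3.14, 3.14, 3.14].

## Interface

Orientations are given as a unit quaternion [x, y, z, w].
In Python, from bench import get_state, read_camera, hand_in gives the robot as it stands.
- The arm moves only by the tool servo_tool, never from a script. Its argument "plan" is text: rows parted by semicolons, each of 7 numbers parted by spaces: the shift along the tool's x, y, z in mm, then the turn, a rotation vector about the tool's x, y, z in rad, then the finger opening in mm, from 0 to 85.4. In form: tx ty tz rx ry rz jaw; .... A call has 1 to 20 rows; each row shifts and turns the commanded pose from where the row before left it, along the tool's axes as they then stand; what a row does not reach is not made up. A row lasts 1/12 s, in which the tool goes at most 41.7 mm and 7.16 degrees, less where a joint would pass 70% of its speed; a pose out of reach is approached as far as the arm can. A call is refused whole if a number of a shift passes 41.7 or a number of a turn 0.125, either way. A call with a gripper value outside its range is refused whole. The fingers move at their own pace and stop on an object; the grip force is fixed at half the most. Time passes only in rows, so rows that do not move let the fingers close. It gives the time, the measured TCP pose, the force, the opening and the grip force at its end, in the units of the state.
- get_state(): the state, without advancing time (a new reading comes with each control period).
- read_camera(name): name is "scene" or "top"; returns a dict with "frame" (480x640x3 uint8, red, green, blue), "depth" (480x640 float32, mm along the optical axis (not along the pixel's ray), 0 where there is no reading), "K" (3x3 intrinsics, pixels), "dist_coeffs" ([k1, k2, p1, p2, k3] as OpenCV has them; the pictures are not rectified), "position" and "orientation" of the camera in the world. Camera axes: x right, y up, looking along -z (the intrinsics and any distortion apply to the point x, -y, -z); pixel columns grow to the right and rows downward; lengths in mm; the calibration is good to about 2 mm. A picture is of the moment at which its call begins.
- hand_in(): hands the job in; it is judged then, once.
The state is a dict: "t": time; "joint_pos": joint angles; "qvel": joint speeds; "effort": joint torques, N m; "ee_pos": TCP position; "tool_rot": TCP orientation; "force": force on the tool from outside, world axes, zero at the start; "moment": the same for the moment, N m; "opening": finger opening in mm; "finger_force": force on a finger pad.
Only numpy, scipy, OpenCV 4.12 (cv2) and the standard library are available. Lean on these libraries where they do the work, as an engineer would, in place of code of your own. Each camera call takes 0.05 s, during which the arm holds its last target. There are 200 camera calls.

## Task

Pack the pocket caddy: the large black wallet case goes in the widest recess, the larger aluminium flashlight in the narrowest, and the two slim gate remotes, picked up together in one grasp, in the middle-sized one, still side by side; each thing must lie flat on the floor of its recess. Leave the smaller black case, the little penlight and the square remote where they lie.

Things in the scene. Friction and masses are not known exactly. Their poses are not given: they have to be found in the camera images.
- wallet_c (a point): Large black hard-plastic wallet case lying flat, 96 x 60 x 24 mm high, about 110 g. Origin at its centre, half-way up; x along its length, y across, z up.
- flashlight_c (a point): The larger aluminium flashlight, lying, 104 mm long: hexagonal head (30 mm long) and tail (18 mm long), 26 mm across flats and 30 mm across corners, on whose flats it rests without rolling; between them a round barrel of 22 mm diameter, about 90 g. Origin at its centre, half-way up; this point lies on its axis, 13 mm above its underside, 6 mm from the barrel's middle towards the head. x along its length towards the head, z up at the start.
- remote_a_c (a point): First of two identical slim black gate remotes lying flat side by side (0.5 mm apart) as a parallel pair, each 58 long x 20 wide x 20 mm high with one oblong grey button (32 x 9 mm) on top, about 30 g; the pair is 40.5 mm wide. Origin at its centre, half-way up; x along its length, y across (the other remote lies towards +y), z up.
- remote_b_c (a point): Second slim gate remote of the pair, same size and axes as the first, which lies 20.5 mm towards its -y at the start.
- recess_wide: Rectangular recess in a grey plastic block 92 x 132 mm with a cork floor, 9 mm high; the three equal-sized blocks lie in one row in the caddy (wood-framed tray, fixed, 290 x 140 mm), in any order, 94 mm apart. The floor of the recess is 2 mm above the table, so it is 7 mm deep. Fixed. Origin at table height under the centre of the recess; y along its length, x across it (along the row), z up. This is the widest: 84 mm wide, 124 mm long.
- recess_middle: Rectangular recess in a grey plastic block 92 x 132 mm with a cork floor, 9 mm high; the three equal-sized blocks lie in one row in the caddy (wood-framed tray, fixed, 290 x 140 mm), in any order, 94 mm apart. The floor of the recess is 2 mm above the table, so it is 7 mm deep. Fixed. Origin at table height under the centre of the recess; y along its length, x across it (along the row), z up. This is the middle-sized one: 64 mm wide, 124 mm long.
- recess_narrow: Rectangular recess in a grey plastic block 92 x 132 mm with a cork floor, 9 mm high; the three equal-sized blocks lie in one row in the caddy (wood-framed tray, fixed, 290 x 140 mm), in any order, 94 mm apart. The floor of the recess is 2 mm above the table, so it is 7 mm deep. Fixed. Origin at table height under the centre of the recess; y along its length, x across it (along the row), z up. This is the narrowest: 50 mm wide, 124 mm long.
- small_case_c (a point): Look-alike to leave: smaller black hard-plastic case, 64 x 42 x 24 mm high. Origin at its centre, half-way up; x along its length, z up.
- penlight_c (a point): Look-alike to leave: little aluminium penlight, 62 mm long, 15 mm thick. Origin at its centre, half-way up; x along its length.
- square_remote_c (a point): Look-alike to leave: single nearly square black remote, 48 x 44 x 18 mm high, with one big round grey button (28 mm) on top. Origin at its centre, half-way up; z up.
Mind the look-alikes: they are no part of the job. Leave any blue or green look-alike of the recess_narrow alone.

How it is judged:
By the outcome, as a careful person would: the job done as asked, in the order asked, and still so for the second after the job is handed in, with the robot touching nothing.
It also fails if it takes over 88 s, if anything falls off the work surface, if the arm or the gripper's body presses on something with over 40 N, if the wrist force passes 120 N, or if a joint passes its speed limit or range.

## Working session

There is one attempt and no reset: what is moved stays moved. The work goes in short steps, Python scripts to look and compute and a tool call to move; the robot and the scene stay as the last step left them, time stands still between calls to the robot, and variables do not carry over. Pictures are saved under pics/ and viewed, at most 14 in all, crops included, and the job is handed in when it is done.

Besides the shell and the picture viewer there is one more tool, called after "Emit:" by a JSON object that holds its "fn" and its "kwargs", one argument or row to a line. servo_tool: Moves the arm, as the interface text tells. Its arguments: {"type":"object","properties":{"plan":{"type":"string"}},"required":["plan"]}

```bash
mkdir -p pics
cat > h.py <<'E'
import numpy as np, cv2
from scipy.spatial.transform import Rotation as R
from bench import get_state, read_camera, hand_in
def cam(n):
    c=read_camera(n); return c
def save(c,name,box=None,scale=1):
    f=c["frame"]
    if box: f=f[box[1]:box[3],box[0]:box[2]]
    f=cv2.resize(f,None,fx=scale,fy=scale,interpolation=cv2.INTER_CUBIC)
    cv2.imwrite("pics/"+name,cv2.cvtColor(f,cv2.COLOR_RGB2BGR))
def ray(c,uv):
    uv=np.asarray(uv,float).reshape(-1,1,2)
    p=cv2.undistortPoints(uv,np.array(c["K"],float),np.array(c["dist_coeffs"],float))[:,0]
    d=np.c_[p[:,0],-p[:,1],-np.ones(len(p))]
    return R.from_quat(c["orientation"]).apply(d)
def plane(c,uv,z):
    d=ray(c,uv); o=np.array(c["position"]); return o+d*((z-o[2])/d[:,2])[:,None]
def cloud(c):
    h,w=c["depth"].shape; v,u=np.mgrid[:h,:w]
    d=ray(c,np.c_[u.ravel(),v.ravel()])
    return (np.array(c["position"])+d*c["depth"].ravel()[:,None]).reshape(h,w,3)
E
python3 - <<'E'
from h import *
for n in("top","scene"):
    c=cam(n); save(c,n+"0.png"); print(n,c["position"],c["orientation"],c["K"],c["dist_coeffs"])
s=get_state(); print(s)
E
```

```text
top [ 248.31041102    3.79772498 1125.62427908] [-0.07614701  0.07970433  0.73954092 -0.66402416] [[507.61066117   0.         326.94025655]
 [  0.         507.61066117 242.80899043]
 [  0.           0.           1.        ]] [-0.10728371  0.          0.          0.          0.        ]
scene [ 982.73204817 -534.51993986  788.32995983] [0.35612371 0.13837723 0.34810553 0.85606669] [[536.27077026   0.         319.36785626]
 [  0.         536.27077026 239.59037361]
 [  0.           0.           1.        ]] [-0.05038148  0.          0.          0.          0.        ]
{'t': 0.1, 'joint_pos': array([ 1.13999926e+00,  4.23777051e-01,  1.63056903e+00,  1.39514820e-05,
        1.08861986e+00, -1.89589249e-02]), 'qvel': array([ 0.00128805,  0.00052179, -0.00096857, -0.00123032,  0.00065421,
        0.00123183]), 'effort': array([-5.13706545e-04, -5.58425832e+01, -2.82446694e+01, -1.26796735e-04,
        3.00760978e-03, -1.03310845e-05]), 'ee_pos': array([249.94798729, 572.35930948, 252.63302635]), 'tool_rot': array([ 2.04470021e-01,  9.78872586e-01, -6.67974240e-04, -1.59134864e-04]), 'force': array([-0.09575087, -0.5551232 ,  0.21237848]), 'moment': array([ 0.01141992, -0.00370973, -0.05609275]), 'finger_force': 0.0, 'opening': 85.41787248687399}
```

View pics/top0.png

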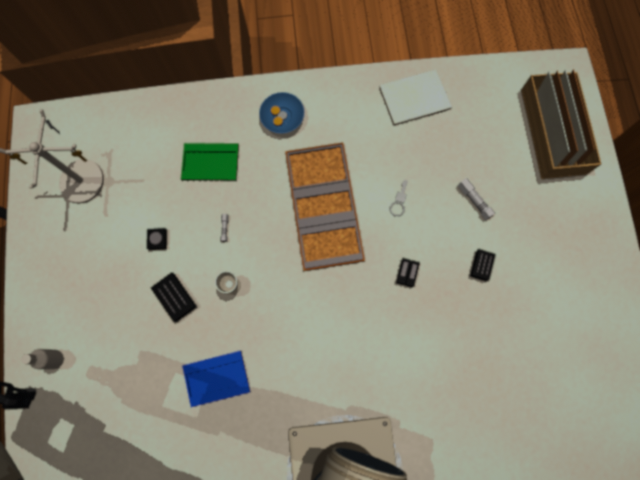

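View pics/scene0.png

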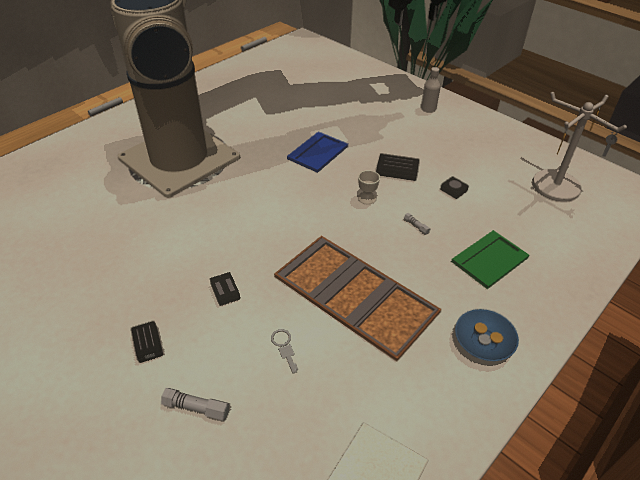

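The top view shows:
- **Wallet candidates:** (174,297), large with ribs, and (482,265), small. I choose the first.
- **Flashlight candidates:** (475,200), large, and (224,228), the penlight. I choose the first.
- **Remote candidates:** (407,272), a pair with two oblong buttons, and (157,239), square with a round button. I choose the pair.
- **Recesses:** in the caddy at (319,167), (325,207) and (331,245). The green (210,162) and blue (216,379) trays are decoys.

Run:
```python
from h import *
def rect(c,m,z,name):
    n,l,s,ce=cv2.connectedComponentsWithStats(m.astype(np.uint8))
    k=1+np.argmax(s[1:,4]); P=np.array(np.where(l==k)).T[:,::-1]
    cs=cv2.findContours((l==k).astype(np.uint8),cv2.RETR_EXTERNAL,cv2.CHAIN_APPROX_NONE)[0][0][:,0]
    w=plane(c,cs,z)[:,:2].astype(np.float32); r=cv2.minAreaRect(w)
    a=plane(c,P,z)[:,:2]; ev,V=np.linalg.eigh(np.cov(a.T)); 
    print(name,"rect",np.round(r[0],1),np.round(r[1],1),round(r[2],1),"cent",a.mean(0).round(1),"axis",np.degrees(np.arctan2(V[1,1],V[0,1])).round(1),"px",ce[k].round(0))
def win(m,b):
    o=np.zeros_like(m); o[b[1]:b[3],b[0]:b[2]]=m[b[1]:b[3],b[0]:b[2]]; return o
for n,B in(("top",dict(wallet=(145,265,204,330),pair=(390,250,425,293),fl=(450,172,500,226),cad=(280,135,370,275))),
           ("scene",dict(wallet=(370,148,425,184),pair=(205,268,245,308),fl=(155,380,235,425),cad=(270,232,445,362)))):
    c=cam(n); f=c["frame"]; h=cv2.cvtColor(f,cv2.COLOR_RGB2HSV); X=cloud(c); Z=X[...,2]
    print(n,"table z",np.nanmedian(Z[230:250,395:420]) )
    dark=f.max(2)<75
    for k,z in(("wallet",24),("pair",20)):
        rect(c,win(dark,B[k]),z,k)
        b=B[k]; zz=Z[b[1]:b[3],b[0]:b[2]]; print("  depth top",np.percentile(zz,[5,50,95]).round(1))
        m=win(Z>10,b); q=X[m]; r=cv2.minAreaRect(q[:,:2].astype(np.float32)); print("  depth rect",r, q.mean(0).round(1))
    b=B["fl"]; m=win(Z>8,b); q=X[m]; print("fl",m.sum(),q.mean(0).round(1),cv2.minAreaRect(q[:,:2].astype(np.float32)))
    cork=(h[...,1]>140)&(h[...,2]>120)
    if n=="top": 
        cm=win(cork,B["cad"]); 
        cm=cv2.morphologyEx(cm.astype(np.uint8),cv2.MORPH_CLOSE,np.ones((3,3)))
        nn,l,s,ce=cv2.connectedComponentsWithStats(cm)
        for k in range(1,nn):
            if s[k,4]>200:
                cs=cv2.findContours((l==k).astype(np.uint8),cv2.RETR_EXTERNAL,cv2.CHAIN_APPROX_NONE)[0][0][:,0]
                print("cork",ce[k].round(),cv2.minAreaRect(plane(c,cs,2)[:,:2].astype(np.float32)))
        notable=win((h[...,1]>70)|(f.max(2)<130),B["cad"])
        rect(c,notable,9,"caddy")
        big=np.vstack([np.hstack([cv2.resize(f[y0:y1,x0:x1],(390,300),interpolation=cv2.INTER_CUBIC) for (x0,y0,x1,y1) in r]) for r in [[(142,265,220,325),(270,138,374,218)],[(436,170,514,230),(368,242,446,302)]]])
        save(dict(frame=big),"crop1.png")
```

```text
top table z -0.009795014412702585
wallet rect [410.  333.5] [98.6 60.2] 30.8 cent [409.5 333.5] axis -148.3 px [174. 297.]
  depth top [-2.3  2.1 26.7]
  depth rect ((324.87689208984375, 205.42160034179688), (421.0071716308594, 93.8688735961914), 56.63655090332031) [407.5 328.2  44.4]
pair rect [ 409.6 -184.1] [40.  59.2] 68.4 cent [ 407.7 -182.9] axis 156.8 px [407. 274.]
  depth top [-2.9  1.6 22.4]
  depth rect ((332.4147033691406, -111.94976806640625), (55.8826904296875, 280.6441650390625), 47.26445770263672) [ 408.1 -181.2   41.8]
fl 522 [ 554.7 -355.8   48.9] ((432.84051513671875, -174.35118103027344), (106.11248016357422, 501.88995361328125), 34.06999206542969)
cork [317. 167.] ((685.0054931640625, -12.162391662597656), (78.48274993896484, 121.72151184082031), 3.401132345199585)
cork [323. 205.] ((591.35888671875, -17.340599060058594), (45.71227264404297, 121.80453491210938), 3.1332690715789795)
cork [330. 244.] ((497.3386535644531, -22.504638671875), (60.695491790771484, 121.50863647460938), 3.186321496963501)
caddy rect [588.6 -17.5] [293.  142.3] 3.1 cent [584.4 -17.5] axis -176.8 px [324. 207.]
scene table z 0.113531440869167
wallet rect [420.7 321.8] [94.5 84.6] 31.1 cent [421.7 321.4] axis -156.2 px [397. 167.]
  depth top [-1.6  6.1 45.5]
  depth rect ((666.377685546875, -99.8892822265625), (103.46583557128906, 1070.154541015625), 30.527359008789062) [424.2 308.2  32.9]
pair rect [ 419.7 -192.7] [41.9 71.6] 67.3 cent [ 421.  -193.6] axis 157.6 px [225. 289.]
  depth top [-2.   1.4 21.4]
  depth rect ((689.6077880859375, -343.5506591796875), (46.731353759765625, 698.1265258789062), 60.74549102783203) [ 421.  -193.7   25.6]
fl 1142 [ 575.3 -375.1   32. ] ((759.104248046875, -424.3966064453125), (93.42288970947266, 489.71234130859375), 74.5831069946289)
```

View pics/crop1.png

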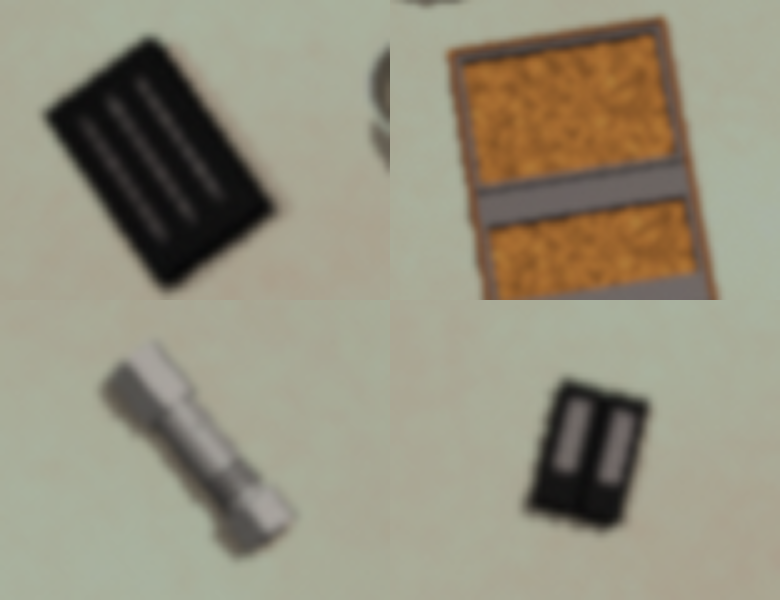

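The crop confirms the large three-ribbed case, the pair with two oblong buttons and the large flashlight. Recess order along +x is middle (x≈496), narrow (590), widest (684). Next I measure the flashlight and work out the first move.

```bash
cat >> h.py <<'E'
def go(xyz,ang):
    """rows-relevant totals: turn about tool z first, then shift in turned tool frame"""
    s=get_state(); M=R.from_quat(s["tool_rot"]); y=M.as_matrix()[:,1]; a0=np.degrees(np.arctan2(y[1],y[0]))
    d=ang-a0
    M2=R.from_euler("z",d,degrees=True)*M
    D=M2.inv().apply(np.array(xyz)-s["ee_pos"])
    print("t",s["t"],"pos",s["ee_pos"].round(1),"ang",a0.round(1),"open",s["opening"],"ff",s["finger_force"],"q6",s["joint_pos"][5].round(2),"F",s["force"].round(1),"tilt",M.as_matrix()[:2,2].round(4))
    print("rz total",np.radians(-d).round(3),"then shift",D.round(1))
E
python3 - <<'E'
from h import *
for n,b in(("top",(450,170,502,228)),("scene",(152,378,240,428))):
    c=cam(n); f=c["frame"].astype(float); X=cloud(c); b0,b1,b2,b3=b
    lab=cv2.cvtColor(c["frame"],cv2.COLOR_RGB2LAB).astype(float)[b1:b3,b0:b2]
    bg=np.median(lab.reshape(-1,3),0); d=np.linalg.norm(lab-bg,axis=2)
    m=(d>14).astype(np.uint8); nn,l,s,ce=cv2.connectedComponentsWithStats(m); k=1+np.argmax(s[1:,4])
    cs=cv2.findContours((l==k).astype(np.uint8),cv2.RETR_EXTERNAL,cv2.CHAIN_APPROX_NONE)[0][0][:,0]+[b0,b1]
    print(n,bg,"col",cv2.minAreaRect(plane(c,cs,13)[:,:2].astype(np.float32)))
    Q=X[b1:b3,b0:b2].reshape(-1,3); q=Q[(Q[:,2]>8)&(Q[:,2]<32)]
    ev,V=np.linalg.eigh(np.cov(q[:,:2].T)); print(len(q),"pca",q.mean(0),np.degrees(np.arctan2(V[1,1],V[0,1])),cv2.minAreaRect(q[:,:2].astype(np.float32)))
    if n=="top":
        g=X[140:272,285:368].reshape(-1,3); cx,cy,a=590.2,-17.4,np.radians(3.15)
        u=(g[:,0]-cx)*np.cos(a)+(g[:,1]-cy)*np.sin(a); v=-(g[:,0]-cx)*np.sin(a)+(g[:,1]-cy)*np.cos(a)
        for nm,k in(("cork",(abs(u)<15)&(abs(v)<50)),("web",(abs(u-38)<6)&(abs(v)<50)),("frame",(abs(abs(v)-68)<1.5)&(abs(u)<140))): print(nm,np.median(g[k,2]),k.sum())
go([411.6,336.2,60],121.2)
E
```

```text
top [175. 125. 137.] col ((561.0858764648438, -365.42877197265625), (111.25440216064453, 41.47830581665039), 30.214540481567383)
511 pca [ 562.48216227 -365.07789754   21.45040517] -149.9302278554973 ((562.6759643554688, -368.22869873046875), (107.68370056152344, 31.001800537109375), 28.791961669921875)
cork 2.4996754671146846 536
web 9.351157423230234 211
frame 9.320371647551838 283
scene [171. 127. 139.] col ((567.3313598632812, -374.21649169921875), (115.4078369140625, 39.39188003540039), 29.332202911376953)
1127 pca [ 569.42660822 -372.85623995   21.14524206] -150.132018281538 ((565.7883911132812, -370.1336669921875), (106.3612289428711, 32.58776092529297), 29.519155502319336)
t 0.3 pos [250.1 572.6 253.1] ang 66.4 open 85.56235574820576 ff 0.0 q6 -0.02 F [0.  0.7 0.9] tilt [-0.0002 -0.0004]
rz total -0.956 then shift [ -15.7 -285.8  193.2]
```

Emit:
{"fn": "servo_tool", "kwargs": {
  "plan": "0 0 0 0 0 -0.12 72; 0 0 0 0 0 -0.12 72; 0 0 0 0 0 -0.12 72; 0 0 0 0 0 -0.12 72; 0 0 0 0 0 -0.12 72; 0 0 0 0 0 -0.12 72; 0 0 0 0 0 -0.12 72; 0 0 0 0 0 -0.116 72; -2 -32 14 0 0 0 72; -2 -32 14 0 0 0 72; -2 -32 14 0 0 0 72; -2 -32 14 0 0 0 72; -2 -32 14 0 0 0 72; -2 -32 14 0 0 0 72; -2 -32 14 0 0 0 72; -2 -32 14 0 0 0 72; 0 -30 14 0 0 0 72; 0 0 0 0 0 0 72; 0 0 0 0 0 0 72"
}}

```text
t: 1.88
ee_pos: [412.3, 334.8, 126.6]
tool_rot: [-0.267, 0.964, -0.0, -0.001]
force: [0.2, 0.7, 0.6]
opening: 71.9
finger_force: 0.0
```

Run:
```python
from h import *
go([411.6,336.2,60],121.2)
c=cam("top"); save(c,"w1.png",(100,220,260,360),3)
```

```text
t 1.8833 pos [412.3 334.8 126.6] ang 121.0 open 71.94286485545214 ff 0.0 q6 -1.45 F [0.2 0.7 0.6] tilt [-0.0015 -0.0011]
rz total -0.003 then shift [-0.3  1.5 66.6]
```

View pics/w1.png

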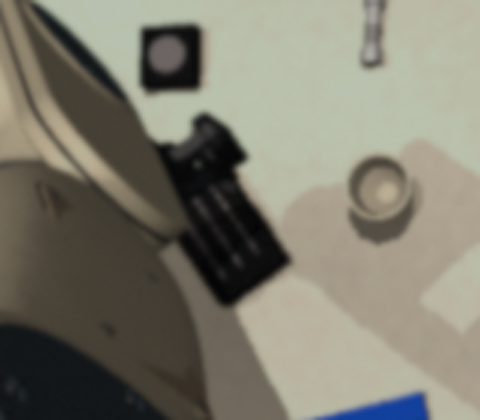

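The gripper stands over the wallet's upper end (crop (205,150)) and the jaws are aligned with the case. I descend and then probe the table gently to learn the true tip height.

Emit:
{"fn": "servo_tool", "kwargs": {
  "plan": "0 1.5 25 0 0 0 72; 0 0 25 0 0 0 72; 0 0 20 0 0 0 72; 0 0 14 0 0 0 72; 0 0 8 0 0 0 72; 0 0 4 0 0 0 72; 0 0 0 0 0 0 72; 0 0 0 0 0 0 72; 0 0 0 0 0 0 72"
}}

```text
t: 2.68
ee_pos: [411.6, 338.3, 32.3]
tool_rot: [-0.269, 0.963, 0.0, 0.001]
force: [-0.1, 0.0, -1.0]
opening: 71.7
finger_force: 0.0
```

Emit:
{"fn": "servo_tool", "kwargs": {
  "plan": "0 0 2 0 0 0 72; 0 0 2 0 0 0 72; 0 0 2 0 0 0 72; 0 0 2 0 0 0 72; 0 0 0 0 0 0 72; 0 0 0 0 0 0 72"
}}

```text
t: 3.18
ee_pos: [411.1, 337.5, 23.1]
tool_rot: [-0.269, 0.963, -0.0, -0.0]
force: [-0.9, -0.9, -0.1]
opening: 71.9
finger_force: 0.0
```

Emit:
{"fn": "servo_tool", "kwargs": {
  "plan": "0 0 2 0 0 0 72; 0 0 2 0 0 0 72; 0 0 0 0 0 0 72; 0 0 0 0 0 0 72"
}}

```text
t: 3.52
ee_pos: [411.0, 337.5, 19.1]
tool_rot: [-0.269, 0.963, -0.0, -0.0]
force: [0.8, 0.3, 0.9]
opening: 71.6
finger_force: 0.0
```

Emit:
{"fn": "servo_tool", "kwargs": {
  "plan": "0 0 1 0 0 0 72; 0 0 1 0 0 0 72; 0 0 0 0 0 0 72; 0 0 0 0 0 0 72"
}}

```text
t: 3.85
ee_pos: [411.1, 337.6, 17.3]
tool_rot: [-0.269, 0.963, -0.0, -0.0]
force: [0.3, -0.4, 0.6]
opening: 72.1
finger_force: 0.0
```

Emit:
{"fn": "servo_tool", "kwargs": {
  "plan": "0 0 1 0 0 0 72; 0 0 1 0 0 0 72; 0 0 0 0 0 0 72; 0 0 0 0 0 0 72"
}}

```text
t: 4.18
ee_pos: [411.1, 337.6, 15.3]
tool_rot: [-0.269, 0.963, -0.0, -0.0]
force: [0.6, 0.0, -0.0]
opening: 72.1
finger_force: 0.0
```

Emit:
{"fn": "servo_tool", "kwargs": {
  "plan": "0 0 1 0 0 0 72; 0 0 1 0 0 0 72; 0 0 0 0 0 0 72; 0 0 0 0 0 0 72"
}}

```text
t: 4.52
ee_pos: [411.2, 337.7, 13.7]
tool_rot: [-0.269, 0.963, 0.0, 0.0]
force: [-0.6, -1.5, 6.0]
opening: 72.2
finger_force: 2.9
```

Emit:
{"fn": "servo_tool", "kwargs": {
  "plan": "0 0 0.7 0 0 0 72; 0 0 0 0 0 0 72; 0 0 0 0 0 0 72"
}}

```text
t: 4.77
ee_pos: [411.2, 337.7, 13.7]
tool_rot: [-0.269, 0.963, 0.0, 0.0]
force: [-1.9, -2.4, 14.5]
opening: 72.2
finger_force: 7.2
```

Emit:
{"fn": "servo_tool", "kwargs": {
  "plan": "0 0 0.7 0 0 0 72; 0 0 0 0 0 0 72; 0 0 0 0 0 0 72"
}}

```text
t: 5.02
ee_pos: [411.2, 337.7, 13.6]
tool_rot: [-0.269, 0.963, 0.0, 0.0]
force: [-4.4, -3.3, 22.3]
opening: 72.0
finger_force: 11.4
```

Contact is at TCP z = 13.7 with the jaws at 72 mm, so the tips stand 13.7 mm ahead there. I'll grip with the tips about 9 mm up, so that they stay above the rim when placing.

Emit:
{"fn": "servo_tool", "kwargs": {
  "plan": "0 0 -7 0 0 0 72; 0 0 -6.5 0 0 0 72; 0 0 0 0 0 0 72; 0 0 0 0 0 0 55; 0 0 0 0 0 0 50; 0 0 0 0 0 0 50; 0 0 0 0 0 0 50; 0 0 0 0 0 0 50; 0 0 0 0 0 0 50; 0 0 0 0 0 0 50"
}}

```text
t: 5.85
ee_pos: [411.4, 337.8, 26.0]
tool_rot: [-0.269, 0.963, 0.0, 0.0]
force: [-1.9, -1.8, 12.7]
opening: 58.7
finger_force: 63.6
```

Emit:
{"fn": "servo_tool", "kwargs": {
  "plan": "0 0 -5 0 0 0 50; 0 0 -10 0 0 0 50; 0 0 -15 0 0 0 50; 0 0 -20 0 0 0 50; 0 0 -20 0 0 0 50; 0 0 0 0 0 0 50; 0 0 0 0 0 0 50"
}}

```text
t: 6.43
ee_pos: [411.6, 338.0, 96.4]
tool_rot: [-0.269, 0.963, 0.0, 0.001]
force: [-0.0, 0.7, -1.2]
opening: 58.8
finger_force: 65.4
```

Run:
```python
from h import *
go([684,-12.3,100],3.15)
c=cam("scene"); save(c,"w2.png",(320,60,520,210),3)
```

```text
t 6.4333 pos [411.6 338.   96.4] ang 121.2 open 58.7799307339199 ff 65.41401386260986 q6 -1.45 F [-0.   0.7 -1.2] tilt [0.0018 0.0014]
rz total 2.06 then shift [-364.8  252.7   -2.7]
```

View pics/w2.png

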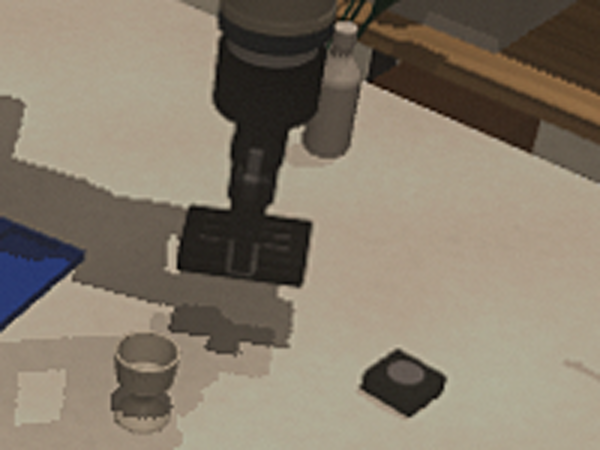

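The wallet is held level, clear of the table. I rotate and raise it, then carry it over.

Emit:
{"fn": "servo_tool", "kwargs": {
  "plan": "0 0 -3 0 0 0.1212 50; 0 0 -3 0 0 0.1212 50; 0 0 -3 0 0 0.1212 50; 0 0 -3 0 0 0.1212 50; 0 0 -3 0 0 0.1212 50; 0 0 -3 0 0 0.1212 50; 0 0 -3 0 0 0.1212 50; 0 0 -3 0 0 0.1212 50; 0 0 -3 0 0 0.1212 50; 0 0 -3 0 0 0.1212 50; 0 0 -3 0 0 0.1212 50; 0 0 -3 0 0 0.1212 50; 0 0 -3 0 0 0.1212 50; 0 0 -3 0 0 0.1212 50; 0 0 -3 0 0 0.1212 50; 0 0 -3 0 0 0.1212 50; 0 0 -3 0 0 0.1212 50"
}}

```text
t: 7.9
ee_pos: [410.4, 337.0, 145.1]
tool_rot: [0.69, 0.724, -0.001, -0.0]
force: [-0.6, 0.7, -0.6]
opening: 58.7
finger_force: 65.4
```

Emit:
{"fn": "servo_tool", "kwargs": {
  "plan": "-15 10.5 0 0 0 0 50; -25 17 0 0 0 0 50; -25 17 0 0 0 0 50; -25 17 0 0 0 0 50; -25 17 0 0 0 0 50; -25 17 0 0 0 0 50; -25 17 0 0 0 0 50; -25 17 0 0 0 0 50; -25 17 0 0 0 0 50; -25 17 0 0 0 0 50; -25 17 0 0 0 0 50; -25 17 0 0 0 0 50; -25 17 0 0 0 0 50; -25 17 0 0 0 0 50; -20 17 0 0 0 0 50; -5 4 0 0 0 0 50; 0 0 0 0 0 0 50; 0 0 0 0 0 0 50"
}}

```text
t: 9.4
ee_pos: [682.0, -12.9, 144.7]
tool_rot: [0.688, 0.726, -0.001, -0.001]
force: [-0.4, 0.0, -1.0]
opening: 58.6
finger_force: 65.3
```

Run:
```python
from h import *
go([684,-12.3,29],3.15)
c=cam("top"); save(c,"w3.png",(250,90,410,280),3)
c=cam("scene"); save(c,"w3s.png",(250,160,470,370),3)
X=cloud(c);
```

```text
t 9.4 pos [682.  -12.9 144.7] ang 3.1 open 58.6218899664008 ff 65.33786058425903 q6 -0.09 F [-0.4  0.  -1. ] tilt [-0.003   0.0004]
rz total -0.001 then shift [  0.4   2.4 115.7]
```

View pics/w3.png

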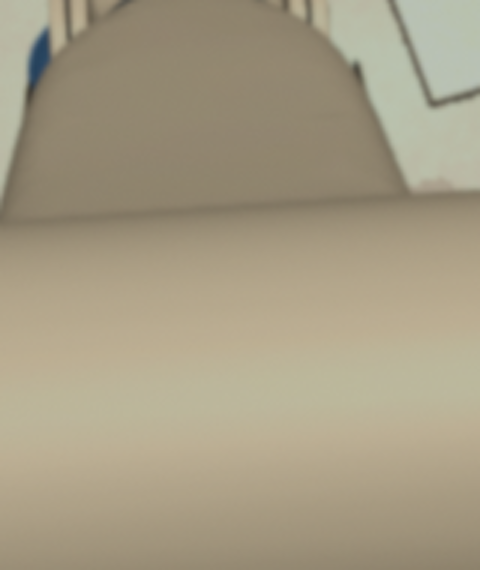

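The arm hides the top view here, so I rely on the measured pose and lower: bottom on the floor means TCP z ≈ 28.

Emit:
{"fn": "servo_tool", "kwargs": {
  "plan": "0.4 2 15 0 0 0 50; 0 0 25 0 0 0 50; 0 0 25 0 0 0 50; 0 0 20 0 0 0 50; 0 0 12 0 0 0 50; 0 0 6 0 0 0 50; 0 0 4 0 0 0 50; 0 0 3 0 0 0 50; 0 0 0 0 0 0 50; 0 0 0 0 0 0 50; 0 0 0 0 0 0 50"
}}

```text
t: 10.42
ee_pos: [685.8, -12.6, 37.5]
tool_rot: [0.688, 0.726, 0.001, 0.001]
force: [-0.2, 0.4, -1.6]
opening: 58.5
finger_force: 65.4
```

Run:
```python
from h import *
go([684,-12.3,28],3.15)
c=cam("scene"); save(c,"w4s.png",(250,160,470,370),2.8)
```

```text
t 10.4167 pos [685.8 -12.6  37.5] ang 3.1 open 58.52382896637165 ff 65.39907217025757 q6 -0.09 F [-0.2  0.4 -1.6] tilt [ 0.0017 -0.    ]
rz total -0.0 then shift [ 0.4 -1.8  9.5]
```

View pics/w4s.png

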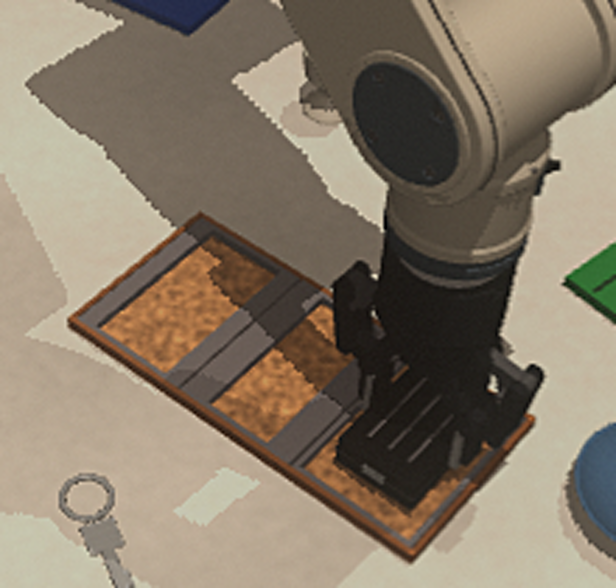

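The wallet hangs level over the widest recess (crop (410,440)), aligned with it. I lower the last 9 mm and release.

Emit:
{"fn": "servo_tool", "kwargs": {
  "plan": "0 -1.5 3 0 0 0 50; 0 0 3 0 0 0 50; 0 0 2 0 0 0 50; 0 0 0.8 0 0 0 50; 0 0 0 0 0 0 50; 0 0 0 0 0 0 50; 0 0 0 0 0 0 50"
}}

```text
t: 11.05
ee_pos: [683.4, -12.7, 28.1]
tool_rot: [0.688, 0.726, -0.0, -0.0]
force: [-3.4, 0.4, 4.7]
opening: 58.5
finger_force: 66.0
```

Emit:
{"fn": "servo_tool", "kwargs": {
  "plan": "0 0 0 0 0 0 62; 0 0 0 0 0 0 66; 0 0 0 0 0 0 70; 0 0 0 0 0 0 74; 0 0 0 0 0 0 74; 0 0 -5 0 0 0 74; 0 0 -15 0 0 0 74; 0 0 -25 0 0 0 70; 0 0 -30 0 0 0.1 60; 0 0 -30 0 0 0.12 50; 0 0 0 0 0 0.12 45; 0 0 0 0 0 0.12 45; 0 0 0 0 0 0.12 45; 0 0 0 0 0 0.12 45; 0 0 0 0 0 0.12 45; 0 0 0 0 0 0.12 45; 0 0 0 0 0 0.12 45; 0 0 0 0 0 0.05 45; 0 0 0 0 0 0 45"
}}

```text
t: 12.63
ee_pos: [684.0, -12.6, 134.1]
tool_rot: [0.967, 0.254, 0.001, 0.0]
force: [-0.7, -0.4, 0.4]
opening: 45.4
finger_force: 0.0
```

Run:
```python
from h import *
go([559.8,-372.5,90],-60.3)
```

```text
t 12.6333 pos [684.  -12.6 134.1] ang -60.6 open 45.37100411814744 ff 0.0 q6 1.02 F [-0.7 -0.4  0.4] tilt [ 0.0014 -0.    ]
rz total -0.005 then shift [-286.2  251.    44. ]
```

Emit:
{"fn": "servo_tool", "kwargs": {
  "plan": "-12 11 0 0 0 0 45; -24 21 0 0 0 0 45; -24 21 0 0 0 0 45; -24 21 0 0 0 0 45; -24 21 0 0 0 0 45; -24 21 0 0 0 0 45; -24 21 0 0 0 0 45; -24 21 0 0 0 0 45; -24 21 0 0 0 0 45; -24 21 0 0 0 0 45; -24 21 0 0 0 0 45; -24 21 8 0 0 0 45; -16 14 18 0 0 0 45; -10 5 18 0 0 0 45; 0 0 0 0 0 0 45; 0 0 0 0 0 0 45; 0 0 0 0 0 0 45"
}}

```text
t: 14.05
ee_pos: [549.9, -388.4, 89.6]
tool_rot: [0.967, 0.255, 0.0, 0.0]
force: [0.5, -0.3, 0.4]
opening: 45.0
finger_force: 0.0
```

Run:
```python
from h import *
go([559.8,-372.5,29],-60.3)
c=cam("top"); save(c,"f1.png",(410,130,540,240),3)
t=c["frame"]; a=cv2.resize(t[120:280,270:400],None,fx=3,fy=3)
c=cam("scene"); save(dict(frame=np.hstack([a,cv2.resize(c["frame"][320:450,130:260],(400,480))])),"f1.png")
```

```text
t 14.05 pos [ 549.9 -388.4   89.6] ang -60.4 open 44.98046473409625 ff 0.0 q6 0.42 F [ 0.5 -0.3  0.4] tilt [ 0.0007 -0.0003]
rz total -0.002 then shift [16.4 -8.9 60.6]
```

View pics/f1.png

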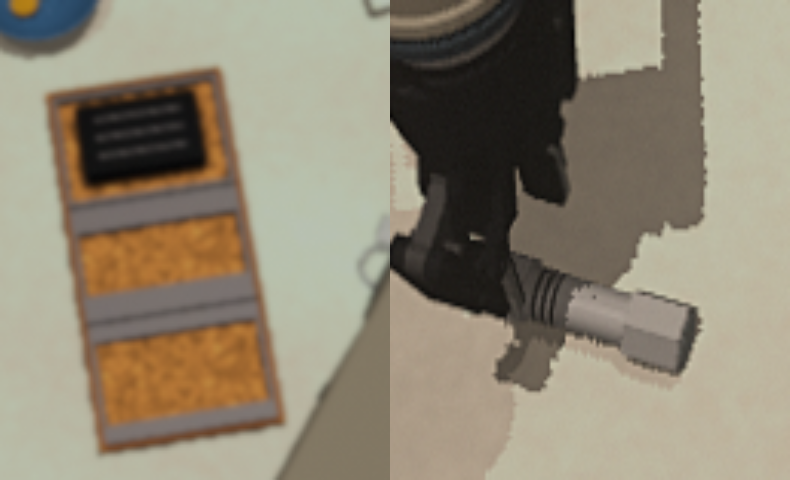

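The left crop shows the wallet lying inside the widest recess. The right crop shows the gripper overshot towards the tail. I correct by (16, -9), descend and grip the barrel.

Emit:
{"fn": "servo_tool", "kwargs": {
  "plan": "8.4 -5 0 0 0 0 45; 8 -4 0 0 0 0 45; 0 0 0 0 0 0 45; 0 0 12 0 0 0 45; 0 0 20 0 0 0 45; 0 0 15 0 0 0 45; 0 0 8 0 0 0 45; 0 0 4 0 0 0 45; 0 0 1 0 0 0 45; 0 0 0 0 0 0 45; 0 0 0 0 0 0 45"
}}

```text
t: 15.07
ee_pos: [559.7, -373.1, 29.2]
tool_rot: [0.967, 0.255, 0.0, 0.0]
force: [-0.1, 0.6, 0.1]
opening: 45.0
finger_force: 0.0
```

Run:
```python
from h import *
go([559.8,-372.5,29.5],-60.3)
c=cam("scene"); save(c,"f2.png",(130,320,260,450),3)
```

```text
t 15.0667 pos [ 559.7 -373.1   29.2] ang -60.5 open 45.04528068700827 ff 0.0 q6 0.45 F [-0.1  0.6  0.1] tilt [ 0.0008 -0.0006]
rz total -0.003 then shift [ 0.3 -0.4 -0.3]
```

View pics/f2.png

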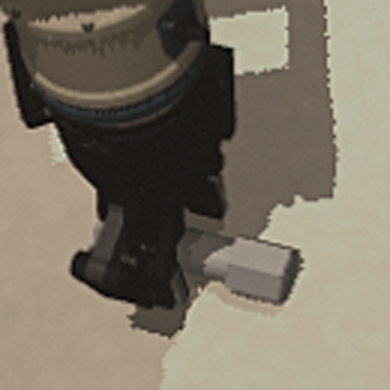

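The jaws straddle the barrel, with the hex head clear to the right at crop (260,265). I close and lift.

Emit:
{"fn": "servo_tool", "kwargs": {
  "plan": "0 0 0 0 0 0 30; 0 0 0 0 0 0 15; 0 0 0 0 0 0 15; 0 0 0 0 0 0 15; 0 0 0 0 0 0 15; 0 0 0 0 0 0 15; 0 0 0 0 0 0 15"
}}

```text
t: 15.7
ee_pos: [559.8, -373.0, 29.6]
tool_rot: [0.967, 0.255, 0.0, 0.001]
force: [-0.8, 0.4, 6.9]
opening: 19.8
finger_force: 58.9
```

Emit:
{"fn": "servo_tool", "kwargs": {
  "plan": "0 0 -5 0 0 0 15; 0 0 -10 0 0 0 15; 0 0 -20 0 0 0 15; 0 0 -30 0 0 0 15; 0 0 -20 0 0 0 15; 0 0 0 0 0 0 15; 0 0 0 0 0 0 15"
}}

```text
t: 16.28
ee_pos: [560.1, -373.2, 115.6]
tool_rot: [0.967, 0.255, 0.001, 0.001]
force: [0.2, -0.5, -1.2]
opening: 19.4
finger_force: 58.7
```

Run:
```python
from h import *
go([590.2,-17.4,114],3.15)
c=cam("scene"); save(c,"f3.png",(110,270,270,430),3)
```

```text
t 16.2833 pos [ 560.1 -373.2  115.6] ang -60.5 open 19.419499133084997 ff 58.7451034784317 q6 0.45 F [ 0.2 -0.5 -1.2] tilt [ 0.0027 -0.0019]
rz total -1.11 then shift [353.6  49.6   2.3]
```

View pics/f3.png

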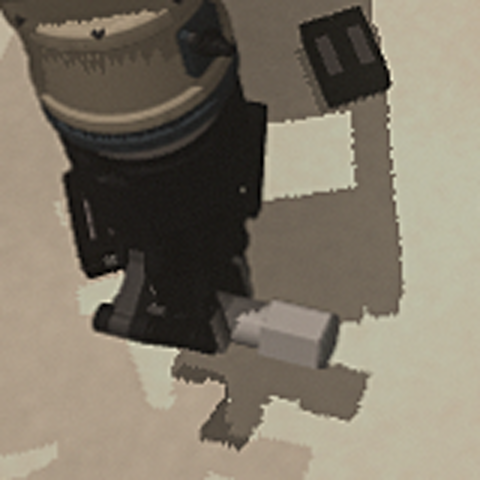

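The flashlight is held level with its head at crop (300,330). I turn it and carry it to the narrow recess, allowing for the 6 mm offset from its centre.

Emit:
{"fn": "servo_tool", "kwargs": {
  "plan": "0 0 0 0 0 -0.12 15; 0 0 0 0 0 -0.12 15; 0 0 0 0 0 -0.12 15; 0 0 0 0 0 -0.12 15; 0 0 0 0 0 -0.12 15; 0 0 0 0 0 -0.12 15; 0 0 0 0 0 -0.12 15; 0 0 0 0 0 -0.12 15; 0 0 0 0 0 -0.12 15; 0 0 0 0 0 -0.03 15; 0 0 0 0 0 0 15; 0 0 0 0 0 0 15"
}}

```text
t: 17.33
ee_pos: [558.6, -372.1, 112.2]
tool_rot: [0.688, 0.726, -0.0, -0.001]
force: [0.0, -0.4, -0.7]
opening: 19.5
finger_force: 58.7
```

Emit:
{"fn": "servo_tool", "kwargs": {
  "plan": "15 2 0 0 0 0 15; 28 4 0 0 0 0 15; 28 4 0 0 0 0 15; 28 4 0 0 0 0 15; 28 4 0 0 0 0 15; 28 4 0 0 0 0 15; 28 4 0 0 0 0 15; 28 4 0 0 0 0 15; 28 4 0 0 0 0 15; 28 4 0 0 0 0 15; 28 4 0 0 0 0 15; 28 4 0 0 0 0 15; 18 3 0 0 0 0 15; 6.6 0.6 0 0 0 0 15; 0 0 0 0 0 0 15; 0 0 0 0 0 0 15; 0 0 0 0 0 0 15"
}}

```text
t: 18.75
ee_pos: [589.6, -23.6, 113.5]
tool_rot: [0.688, 0.726, -0.0, -0.0]
force: [0.3, 0.6, 0.2]
opening: 19.7
finger_force: 58.7
```

Run:
```python
from h import *
go([590.5,-23.4,32],3.15)
```

```text
t 18.75 pos [589.6 -23.6 113.5] ang 3.1 open 19.727297246958052 ff 58.70434284210205 q6 -0.11 F [0.3 0.6 0.2] tilt [-0.0003 -0.0002]
rz total -0.001 then shift [ 0.1  0.9 81.5]
```

Emit:
{"fn": "servo_tool", "kwargs": {
  "plan": "0 0.8 10 0 0 0 15; 0 0 20 0 0 0 15; 0 0 20 0 0 0 15; 0 0 12 0 0 0 15; 0 0 6 0 0 0 15; 0 0 0 0 0 0 15; 0 0 0 0 0 0 15; 0 0 0 0 0 0 15"
}}

```text
t: 19.42
ee_pos: [591.4, -23.0, 46.3]
tool_rot: [0.688, 0.726, 0.0, 0.001]
force: [-0.5, 0.3, -0.7]
opening: 19.4
finger_force: 58.7
```

Run:
```python
from h import *
go([590.5,-23.4,31.6],3.15)
c=cam("scene"); save(c,"f4.png",(260,180,460,370),3)
```

```text
t 19.4167 pos [591.4 -23.   46.3] ang 3.1 open 19.447756991660693 ff 58.74513566493988 q6 -0.11 F [-0.5  0.3 -0.7] tilt [ 0.0013 -0.0001]
rz total -0.001 then shift [-0.3 -0.9 14.7]
```

View pics/f4.png

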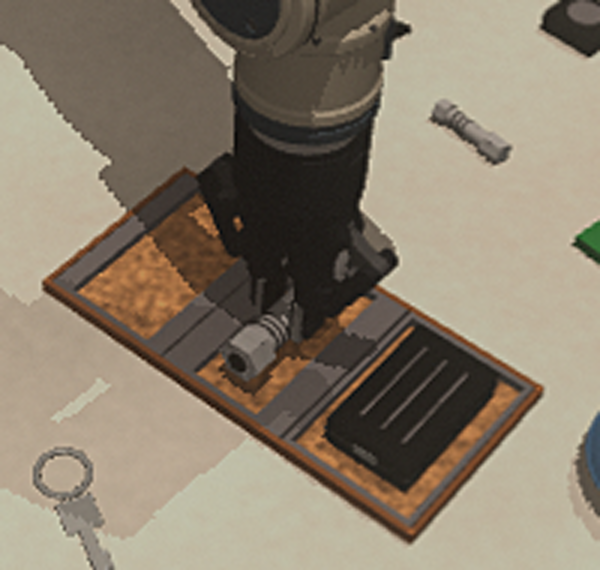

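The tail (crop (250,350)) hangs over the narrow recess and inside its rim, and the wallet lies flat in the widest. I lower the last 14 mm.

Emit:
{"fn": "servo_tool", "kwargs": {
  "plan": "0 -0.8 5 0 0 0 15; 0 0 5 0 0 0 15; 0 0 3 0 0 0 15; 0 0 1.5 0 0 0 15; 0 0 0 0 0 0 15; 0 0 0 0 0 0 15; 0 0 0 0 0 0 15"
}}

```text
t: 20.05
ee_pos: [589.6, -22.8, 31.5]
tool_rot: [0.687, 0.726, -0.0, -0.0]
force: [-2.5, -0.9, 6.7]
opening: 19.5
finger_force: 59.7
```

Emit:
{"fn": "servo_tool", "kwargs": {
  "plan": "0 0 0 0 0 0 25; 0 0 0 0 0 0 32; 0 0 0 0 0 0 40; 0 0 0 0 0 0 45; 0 0 0 0 0 0 45; 0 0 -5 0 0 0 45; 0 0 -15 0 0 0 45; 0 0 -25 0 0 0 50; 0 0 -25 0 0 -0.12 58; 0 0 0 0 0 -0.12 58; 0 0 0 0 0 -0.12 58; 0 0 0 0 0 -0.12 58; 0 0 0 0 0 -0.12 58; 0 0 0 0 0 -0.12 58; 0 0 0 0 0 -0.12 58; 0 0 0 0 0 -0.12 58; 0 0 0 0 0 -0.12 58; 0 0 0 0 0 -0.06 58; 0 0 0 0 0 0 58"
}}

```text
t: 21.63
ee_pos: [589.9, -22.9, 101.4]
tool_rot: [0.186, 0.983, 0.0, 0.0]
force: [0.0, 0.6, -0.2]
opening: 58.4
finger_force: 0.0
```

Run:
```python
from h import *
go([411.5,-187,100],68.4)
```

```text
t 21.6333 pos [589.9 -22.9 101.4] ang 68.6 open 58.35304049993044 ff 0.0 q6 -1.26 F [ 0.   0.6 -0.2] tilt [ 0.0002 -0.    ]
rz total 0.003 then shift [ 105.5 -218.3    1.4]
```

Emit:
{"fn": "servo_tool", "kwargs": {
  "plan": "5 -10 0 0 0 0 58; 12 -25 0 0 0 0 58; 12 -25 0 0 0 0 58; 12 -25 0 0 0 0 58; 12 -25 0 0 0 0 58; 12 -25 0 0 0 0 58; 12 -25 0 0 0 0 58; 12 -25 0 0 0 0 58; 11 -23 0 0 0 0 58; 5.5 -10.3 0 0 0 0 58; 0 0 0 0 0 0 58; 0 0 0 0 0 0 58; 0 0 0 0 0 0 58"
}}

```text
t: 22.72
ee_pos: [412.4, -187.0, 101.3]
tool_rot: [0.187, 0.982, -0.0, 0.0]
force: [-0.5, -0.4, 0.9]
opening: 58.0
finger_force: 0.0
```

Run:
```python
from h import *
go([411.5,-187,27.5],68.4)
t=cam("top"); c=cam("scene")
a=cv2.resize(t["frame"][130:290,280:440],(400,400)); b=cv2.resize(c["frame"][190:350,150:310],(400,400))
save(dict(frame=np.hstack([a,b])),"p1.png")
```

```text
t 22.7167 pos [ 412.4 -187.   101.3] ang 68.4 open 57.95160938233514 ff 0.0 q6 -1.65 F [-0.5 -0.4  0.9] tilt [ 0.0009 -0.0003]
rz total 0.0 then shift [ 0.9 -0.3 73.8]
```

View pics/p1.png

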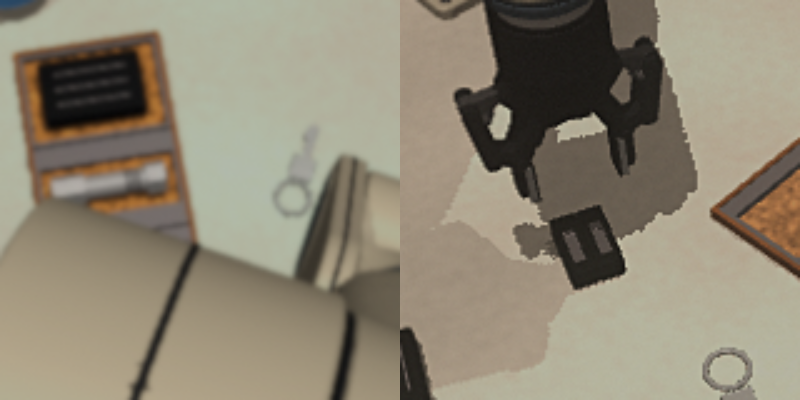

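The left crop shows the flashlight lying inside the narrow recess at (110,182). In the right crop the open jaws stand over the pair (585,245), aligned. I descend and grip.

Emit:
{"fn": "servo_tool", "kwargs": {
  "plan": "0.5 0 12 0 0 0 58; 0 0 22 0 0 0 58; 0 0 20 0 0 0 58; 0 0 12 0 0 0 58; 0 0 6 0 0 0 58; 0 0 1.8 0 0 0 58; 0 0 0 0 0 0 58; 0 0 0 0 0 0 58"
}}

```text
t: 23.48
ee_pos: [411.7, -186.9, 27.8]
tool_rot: [0.187, 0.982, -0.0, 0.0]
force: [0.3, 0.0, 0.1]
opening: 57.6
finger_force: 0.0
```

Emit:
{"fn": "servo_tool", "kwargs": {
  "plan": "0 0 0 0 0 0 50; 0 0 0 0 0 0 44; 0 0 0 0 0 0 38; 0 0 0 0 0 0 32; 0 0 0 0 0 0 32; 0 0 0 0 0 0 32; 0 0 0 0 0 0 32; 0 0 0 0 0 0 32"
}}

```text
t: 24.15
ee_pos: [411.5, -187.2, 28.3]
tool_rot: [0.187, 0.982, -0.0, 0.001]
force: [-1.4, 0.5, 9.6]
opening: 38.2
finger_force: 59.4
```

Emit:
{"fn": "servo_tool", "kwargs": {
  "plan": "0 0 -3 0 0 0 32; 0 0 -8 0 0 0 32; 0 0 -15 0 0 0 32; 0 0 -20 0 0 0 32; 0 0 -20 0 0 0 32; 0 0 -10 0 0 0 32; 0 0 0 0 0 0 32; 0 0 0 0 0 0 32"
}}

```text
t: 24.82
ee_pos: [411.4, -187.1, 103.8]
tool_rot: [0.187, 0.982, -0.0, 0.001]
force: [0.6, 0.1, -1.1]
opening: 38.8
finger_force: 60.5
```

Run:
```python
from h import *
go([496.4,-22.5,104],3.15)
c=cam("scene"); save(c,"p2.png",(150,170,310,330),3)
```

```text
t 24.8167 pos [ 411.4 -187.1  103.8] ang 68.4 open 38.82681840294286 ff 60.5372679233551 q6 -1.65 F [ 0.6  0.1 -1.1] tilt [ 0.0015 -0.0007]
rz total 1.14 then shift [159.7  93.9  -0.5]
```

View pics/p2.png

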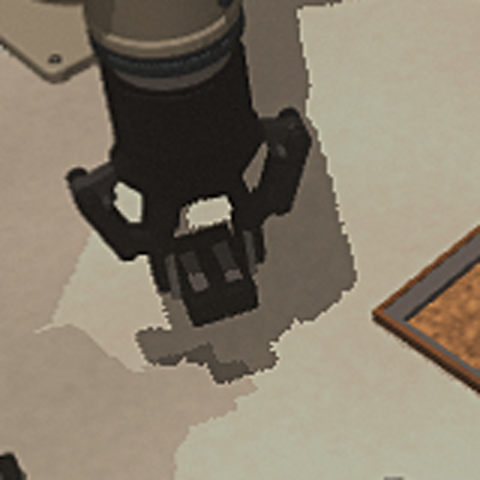

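Both remotes hang level together in the jaws (crop (218,280)). I turn and carry them.

Emit:
{"fn": "servo_tool", "kwargs": {
  "plan": "0 0 0 0 0 0.08 32; 0 0 0 0 0 0.1 32; 0 0 0 0 0 0.1 32; 0 0 0 0 0 0.1 32; 0 0 0 0 0 0.1 32; 0 0 0 0 0 0.1 32; 0 0 0 0 0 0.1 32; 0 0 0 0 0 0.1 32; 0 0 0 0 0 0.1 32; 0 0 0 0 0 0.1 32; 0 0 0 0 0 0.1 32; 0 0 0 0 0 0.06 32; 0 0 0 0 0 0 32; 0 0 0 0 0 0 32"
}}

```text
t: 26.03
ee_pos: [410.5, -186.7, 102.4]
tool_rot: [0.687, 0.727, -0.0, -0.001]
force: [0.3, -0.2, -0.3]
opening: 38.6
finger_force: 60.6
```

Emit:
{"fn": "servo_tool", "kwargs": {
  "plan": "8 5 0 0 0 0 32; 17 10 0 0 0 0 32; 17 10 0 0 0 0 32; 17 10 0 0 0 0 32; 17 10 0 0 0 0 32; 17 10 0 0 0 0 32; 17 10 0 0 0 0 32; 17 10 0 0 0 0 32; 17 10 0 0 0 0 32; 11 6 0 0 0 0 32; 4.7 2.9 0 0 0 0 32; 0 0 0 0 0 0 32; 0 0 0 0 0 0 32; 0 0 0 0 0 0 32"
}}

```text
t: 27.2
ee_pos: [495.6, -22.9, 103.2]
tool_rot: [0.688, 0.726, -0.0, -0.0]
force: [-0.5, -0.2, -0.9]
opening: 38.3
finger_force: 60.6
```

Run:
```python
from h import *
go([496.4,-22.5,30.2],3.15)
```

```text
t 27.2 pos [495.6 -22.9 103.2] ang 3.1 open 38.30283124842864 ff 60.578370094299316 q6 -0.12 F [-0.5 -0.2 -0.9] tilt [-0.0007 -0.    ]
rz total -0.001 then shift [ 0.3  0.9 73. ]
```

Emit:
{"fn": "servo_tool", "kwargs": {
  "plan": "0 0.5 10 0 0 0 32; 0 0 20 0 0 0 32; 0 0 18 0 0 0 32; 0 0 10 0 0 0 32; 0 0 6 0 0 0 32; 0 0 4 0 0 0 32; 0 0 0 0 0 0 32; 0 0 0 0 0 0 32; 0 0 0 0 0 0 32"
}}

```text
t: 27.95
ee_pos: [497.1, -22.4, 35.9]
tool_rot: [0.688, 0.726, 0.0, 0.0]
force: [-0.1, -1.1, -0.8]
opening: 38.1
finger_force: 60.6
```

Emit:
{"fn": "servo_tool", "kwargs": {
  "plan": "0 0 2 0 0 0 32; 0 0 2 0 0 0 32; 0 0 0.8 0 0 0 32; 0 0 0 0 0 0 32; 0 0 0 0 0 0 32; 0 0 0 0 0 0 32"
}}

```text
t: 28.45
ee_pos: [496.7, -22.3, 30.6]
tool_rot: [0.688, 0.726, 0.0, 0.0]
force: [0.0, -0.0, -1.1]
opening: 38.1
finger_force: 60.6
```

Emit:
{"fn": "servo_tool", "kwargs": {
  "plan": "0 0 0.5 0 0 0 32; 0 0 0 0 0 0 32; 0 0 0 0 0 0 32; 0 0 0 0 0 0 32"
}}

```text
t: 28.78
ee_pos: [496.7, -22.3, 30.4]
tool_rot: [0.688, 0.726, 0.0, 0.0]
force: [-1.5, -0.1, 5.8]
opening: 38.5
finger_force: 61.4
```

Emit:
{"fn": "servo_tool", "kwargs": {
  "plan": "0 0 0.4 0 0 0 32; 0 0 0 0 0 0 32; 0 0 0 0 0 0 32"
}}

```text
t: 29.03
ee_pos: [496.7, -22.3, 30.4]
tool_rot: [0.688, 0.726, 0.0, 0.0]
force: [-2.9, 1.0, 11.4]
opening: 38.3
finger_force: 62.1
```

On the floor. I release slowly, rise and move aside to check.

Emit:
{"fn": "servo_tool", "kwargs": {
  "plan": "0 0 0 0 0 0 41; 0 0 0 0 0 0 43; 0 0 0 0 0 0 46; 0 0 0 0 0 0 50; 0 0 0 0 0 0 54; 0 0 0 0 0 0 54; 0 0 -4 0 0 0 54; 0 0 -10 0 0 0 54; 0 0 -20 0 0 0 54; 0 0 -30 0 0 0 54; 0 0 -35 0 0 0 54; 0 0 -35 0 0 0 54; 0 0 -35 0 0 0 54; 0 0 0 0 0 0 54"
}}

```text
t: 30.2
ee_pos: [500.2, -22.6, 205.7]
tool_rot: [0.688, 0.726, 0.004, 0.004]
force: [1.5, -0.6, 0.3]
opening: 54.2
finger_force: 0.0
```

Emit:
{"fn": "servo_tool", "kwargs": {
  "plan": "-10 0 0 0 0 0 54; -25 0 0 0 0 0 54; -30 0 0 0 0 0 54; -30 0 0 0 0 0 54; -30 0 0 0 0 0 54; -30 0 0 0 0 0 54; -30 0 0 0 0 0 54; -30 0 0 0 0 0 54; -30 0 0 0 0 0 54; -25 0 0 0 0 0 54; -10 0 0 0 0 0 54; 0 0 0 0 0 0 54; 0 0 0 0 0 0 54"
}}

```text
t: 31.28
ee_pos: [510.9, -301.6, 197.5]
tool_rot: [0.688, 0.726, -0.0, -0.001]
force: [-0.9, 0.6, -0.0]
opening: 54.1
finger_force: 0.0
```

Run:
```python
from h import *
t=cam("top"); c=cam("scene")
a=cv2.resize(t["frame"][130:280,270:390],(400,500)); b=cv2.resize(c["frame"][220:370,265:445],(400,333))
save(dict(frame=np.hstack([a,np.vstack([b,np.zeros((167,400,3),np.uint8)])])),"end.png")
X=cloud(t); g=X[130:280,270:390].reshape(-1,3); cx,cy,al=590.2,-17.4,np.radians(3.15)
u=(g[:,0]-cx)*np.cos(al)+(g[:,1]-cy)*np.sin(al); v=-(g[:,0]-cx)*np.sin(al)+(g[:,1]-cy)*np.cos(al)
for n,u0,w,l,h in(("wallet",94,42,62,26),("fl",0,25,62,28),("pair",-94,32,62,22)):
    k=(abs(u-u0)<w)&(abs(v)<62)&(g[:,2]>14)&(g[:,2]<40)
    A=np.c_[u[k]-u0,v[k],np.ones(k.sum())]; hi=g[k,2]>h-6
    print(n,h,"med z",np.median(g[k,2]).round(1),"u",np.percentile(u[k]-u0,[2,98]).round(0),"v",np.percentile(v[k],[2,98]).round(0),"slope",np.linalg.lstsq(A[hi],g[k,2][hi],rcond=None)[0].round(3))
print(get_state()["t"])
```

```text
wallet 26 med z 25.9 u [-30.  27.] v [-43.  47.] slope [-3.0000e-03 -2.0000e-03  2.6006e+01]
fl 28 med z 25.2 u [-14.  12.] v [-49.  52.] slope [3.7000e-02 6.0000e-03 2.6478e+01]
pair 22 med z 22.3 u [-18.  21.] v [-5. 31.] slope [-4.0000e-03 -1.7000e-02  2.2756e+01]
31.3833
```

View pics/end.png

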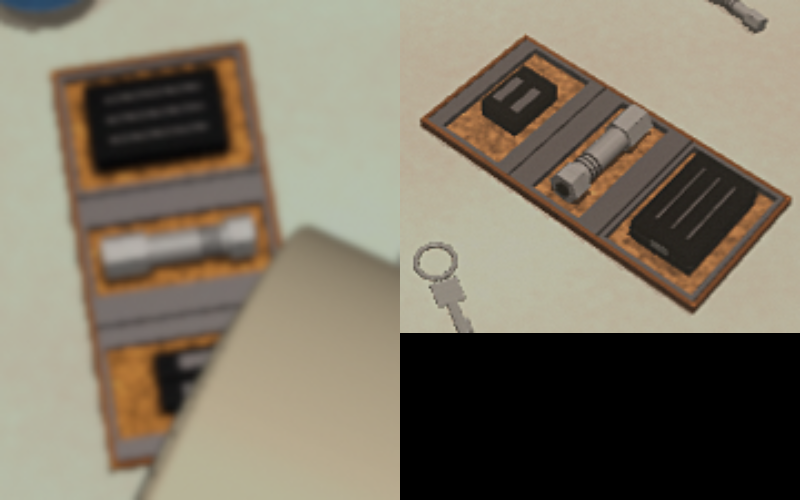

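All three recesses are filled correctly. The wallet top is at 26 mm, the flashlight is level, and the pair lies side by side with its top at 22 mm. The look-alikes were not touched.

```bash
python3 -c "
from bench import hand_in; print(hand_in())"
```

```text
the job is handed in; nothing more can be done
None
```

I packed the caddy and handed it in at about 31 s: the wallet is in the widest recess, the flashlight in the narrowest and the two remotes side by side in the middle one, all lying flat, with the look-alikes left alone.

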